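Shut the recessed valve of a water filter and release its pressure

ROBOT

A 6-joint arm with a two-finger parallel gripper is mounted at the origin on the work surface. World frame = base frame: x ahead of the robot, y to its left, z up, the work surface at z = 0. Lengths are in mm, angles in rad, forces in N, time in s.
With the tool pointing down it reaches from about 275 to 750 mm from the base axis. Payload 10.2 kg.
Tool frame: the origin (TCP) lies on the front face of the gripper's body, between the roots of the fingers; the fingertips stand 73 mm ahead of it and the grasp point (between the pads) lies 54 mm ahead of it; z points along the fingers, y is the line along which they close (so a half turn about z gives the same grasp; the last joint's range is limited). The gripper opens to 85 mm and grips with 20 to 120 N. Pads are 22 mm wide; open, the fingers measure 114 mm over their backs; the gripper's body (76 mm by 85 mm) begins 54 mm behind the grasp point. The pads swing forward as they close: fully open they stand 13 mm farther back than shut.
Start: joints at [-1.44, 0.313, 1.498, -0, 1.331, -0.223], TCP at [181.882, -492.494, 303.894] pointing down, gripper open.
Joint ranges: [-2.94, 2.94], [-0.97, 2.17], [0.19, 2.56], [-1.23, 4.37], [0.02, 3.11], [-2.88, 2.88]. Speed limits (rad/s): [2.39, 2.39, 3.01, 3.14, 3.14, 3.14].

INTERFACE

Orientations are given as a unit quaternion [w, x, y, z].
In Python, from rig import * gives the robot as it stands.
- The arm moves only by the tool step_arm, never from a script. Its argument "plan" is a list of rows, each an object with "offset": the shift along the tool's x, y, z in cm, a list of three; "rot": the turn, a rotation vector about the tool's x, y, z in degrees, a list of three; "gripper": the finger opening in cm, from 0 to 8.54. In form: [{"offset": [x, y, z], "rot": [wx, wy, wz], "gripper": gripper}, ...]. A call has 1 to 12 rows; each row is the pose to reach, as a shift and turn from the pose commanded when the call began, along the tool's axes at that moment; what a row does not reach only later rows make up. A row lasts 1/10 s, in which the tool goes at most 50 mm and 8.59 degrees, less where a joint would pass 70% of its speed; a pose out of reach is approached as far as the arm can. A call with a gripper value outside its range is refused whole. The fingers move at their own pace and stop on an object; "squeeze" is the grip in N (left out, the last holds). Time passes only in rows, so rows that repeat a pose let the fingers close. It gives the time, the measured TCP pose, the force, the opening and the grip force at its end, in the units of the state.
- sense(): the state, without advancing time (a new reading comes with each control period).
- capture(name): name is "side" or "top" or "wrist"; returns a dict with "color" (420x560x3 uint8, red, green, blue), "depth" (420x560 float32, mm along the optical axis (not along the pixel's ray), 0 where there is no reading), "vertical_fov" (degrees; the focal length in pixels is half the picture's height over the tangent of half this angle, whatever the lens; pixels are square), "cx", "cy" (the principal point, pixels), "k1" (the pictures are not rectified: a ray, as slopes to the right and down, at radius r is drawn at 1 + k1 r^2 times it, then the intrinsics apply), "rvec" (rotation vector, rad) and "tvec" (3), from world to camera coordinates, as OpenCV has them; the wrist camera has in their place "mount" (4x4, takes a point from camera to tool coordinates, whose origin is the TCP and whose axes are the flange's). Camera axes: x right, y down, z forward; pixel columns grow to the right and rows downward; lengths in mm; the calibration is good to about 2 mm. A picture is of the moment at which its call begins: read the wrist's pose just before it.
- finish_job(): hands the job in; it is judged then, once.
The state is a dict: "time_s": time; "joints": joint angles; "dq": joint speeds; "tau": joint torques, N m; "eef_pos": TCP position; "ee_rot": TCP orientation; "force": force on the tool from outside, world axes, zero at the start; "wrist_torque": the same for the moment, N m; "grip_width": opening from 0.0 (shut) to 1.0 (fully open); "grip_force": force on a finger pad.
Only numpy, scipy, OpenCV 4.12 (cv2) and the standard library are available. Lean on these libraries where they do the work, as an engineer would, in place of code of your own. Each camera call takes 0.05 s, during which the arm holds its last target. There are 200 camera calls.

TASK

The water filter on the counter is about to get a new cartridge. Reach down through the orange guard and turn the sunken black knob clockwise until you feel its valve close snugly on the washer, but do not force it on and crush the washer, and do not lean on the guard. Then press the red pressure-release button all the way down and let it come back up, leaving the valve shut and the soap bottle, tub and cup where they stand.

Things in the scene. Friction and masses are not known exactly. Their poses are not given: they have to be found in the camera images.
- filter: white water-filter unit, a level box 200 x 320 mm, 92 mm high, fixed to the counter; origin at the centre of its underside. Long side along its y axis; a blue filter cartridge 76 mm thick lies along its +x side. A round well 84 mm across and 42 mm deep is sunk into its top at y = +65 mm; the black knob stands in it. The orange guard frames the well and the red button is near the other end
- knob_grip (a point): grip point of the black bar knob in the well: on its vertical turning axis, 81 mm above the counter and 9 mm below the bar's top. Bar 46 mm long (point x axis), 14 mm thick (y, the way to pinch), on a 52 mm disc whose top is 22 mm below this point: keep fingertips above that. White mark at the bar's -x end. Turns clockwise from above, 0.7 to 1.45 rad in all, so one grasp does
- knob (a joint): angle of the knob in rad, growing clockwise seen from above; it begins at 0 to 0.25. It is stiff, 0.3 N m while it turns (less when you pause), and stays where it is left. The angle at which the valve first touches its washer differs each time (0.95 to 1.45) with the washer's wear; it cannot be seen, only felt
- seat: hidden valve seat with its springy rubber washer inside the unit, under the knob; origin on the knob's axis, 12 mm above the counter (tells nothing about the closing angle). The valve presses the washer 30 mm from the axis: 3 N at first touch, then 1 N more per 0.017 rad. Felt at the knob over the free torque: +0.09 N m at first touch, +0.12 shut (4 N), +0.2 snug (7 N), crushed above +0.36 (12 N)
- guard_hole (a point): centre of the opening in the orange guard at its top face, 98 mm above the counter, 8 mm above the knob's top, on the knob's axis. The guard is a square plate of 112 mm, 6 mm thick, its round opening 84 mm across like the well below. A wide-open gripper does not pass: open the fingers to only about 35 mm
- relief_top (a point): centre of the top of the round red pressure-release button, 30 mm across, in a black housing on top of the same unit, 155 mm from the knob's axis. It is pressed straight down, 6 mm, against a spring that takes 5 N at the bottom
- relief (a joint): how far the red button is pressed, in m: 0 up, 0.006 fully down
- soap: soap bottle with a yellow cap, 60 mm across, 160 mm tall, loose on the counter; origin at the centre of its underside. Leave alone
- tub: open grey food tub, 150 x 110 mm, 50 mm high, loose; origin at the centre of its underside. Leave alone
- cup: steel cup, 76 mm across, 85 mm tall, loose; origin at the centre of its underside. Leave alone

How it is judged (in metres and radians):
On the way, in this order (a step that is already met when the one before it is completed fails the run):
1. the valve is shut: it presses on its washer with more than 4 N (contact force between knob and seat above 4 N), for 0.3 s.
2. the pressure-release button is pressed fully (more than 5 mm) (value of joint relief above 0.005 m), for 0.05 s.
At the end, for the whole second after the job is handed in: the valve stays shut (pressing on its washer with 4 to 12 N) and the red button is up again (within 1.5 mm), with the robot touching nothing (contact force between knob and seat between 4 and 12 N and value of joint relief below 0.0015 m).
It fails at once if the washer is crushed (pressed with more than 12 N) (contact force between knob and seat above 12 N).
It fails at once if the button is pressed (more than 3 mm) while the valve is open (under 2 N on its washer) (value of joint relief above 0.003 m and contact force between knob and seat below 2 N).
It fails at once if the guard is leaned on with more than 10 N (contact force between guard and anything else above 10 N).
It fails at once if the soap bottle, tub or cup is moved by more than 15 mm (distance of any of soap, tub, cup from where it was at the start of the episode above 0.015 m).
It also fails if it takes over 67 s, if anything falls off the work surface, if the arm or the gripper's body presses on something with over 40 N, if the wrist force passes 120 N, or if a joint passes its speed limit or range.

## Working session

There is one attempt and no reset: what is moved stays moved. The work goes in short steps, Python scripts to look and compute and a tool call to move; the robot and the scene stay as the last step left them, time stands still between calls to the robot, and variables do not carry over. Pictures are saved under pics/ and viewed, at most 10 in all, crops included, and the job is handed in when it is done.

Besides the shell and the picture viewer there is one more tool, called after "Request:" by a JSON object that holds its "fn" and its "kwargs". step_arm: Moves the arm, as the interface text tells. Its arguments: {"type":"object","properties":{"plan":{"type":"array"},"squeeze":{"type":"number"}},"required":["plan"]}

```bash
ls; mkdir -p pics; cat > h.py <<'E'
from rig import *
import numpy as np, cv2
from scipy.spatial.transform import Rotation as R
def K(c):
    f=c["color"].shape[0]/2/np.tan(np.radians(c["vertical_fov"])/2); return f
def quat(q): return R.from_quat([q[1],q[2],q[3],q[0]])
def campose(c,s=None):
    # returns Rcw (cam->world), origin
    if "mount" in c:
        M=np.array(c["mount"]); Rt=quat(s["ee_rot"]).as_matrix()
        return Rt@M[:3,:3], Rt@M[:3,3]+np.array(s["eef_pos"])
    Rm=cv2.Rodrigues(np.array(c["rvec"],float))[0]; t=np.array(c["tvec"],float).ravel()
    return Rm.T,-Rm.T@t
def rays(c,uv):
    f=K(c); d=(np.asarray(uv,float).reshape(-1,2)-[c["cx"],c["cy"]])/f
    k=c["k1"]; p=d.copy()
    for _ in range(20): p=d/(1+k*(p**2).sum(1,keepdims=True))
    return np.c_[p,np.ones(len(p))]
def onplane(c,uv,z,s=None):
    A,o=campose(c,s); r=rays(c,uv)@A.T
    return o+r*((z-o[2])/r[:,2])[:,None]
def bydepth(c,uv,s=None):
    A,o=campose(c,s); uv=np.asarray(uv).reshape(-1,2).astype(int)
    return o+(rays(c,uv)*c["depth"][uv[:,1],uv[:,0]][:,None])@A.T
def save(c,n): cv2.imwrite("pics/"+n+".png",cv2.cvtColor(c["color"],cv2.COLOR_RGB2BGR))
E
python3 - <<'E'
from h import *
import pickle
s=sense(); print(s)
d={}
for n in("top","side","wrist"):
    c=capture(n); d[n]=c
    print(n,{k:v for k,v in c.items() if k not in("color","depth")})
pickle.dump((s,d),open("c0.pkl","wb"))
im=np.vstack([d["top"]["color"]]); save(d["top"],"top0"); save(d["wrist"],"wrist0")
E
```

```text
pics
{'time_s': 0.0, 'joints': array([-1.44041453e+00,  3.13497602e-01,  1.49843435e+00, -5.50614945e-06,
        1.33100151e+00, -2.23386559e-01]), 'dq': array([ 0.00061967,  0.00070047,  0.00220533, -0.00123194,  0.00082796,
        0.00110223]), 'tau': array([-1.63980934e-03, -4.12269616e+01, -2.59745747e+01, -2.69933844e-04,
        4.17084244e-03,  9.79975908e-06]), 'eef_pos': array([ 181.85141043, -492.32797702,  303.31168369]), 'ee_rot': array([-6.69800429e-04,  9.84396404e-01,  1.75963832e-01,  2.84930319e-05]), 'force': array([-0.26924014,  0.46198337, -0.31493577]), 'wrist_torque': array([-0.00993681,  0.00298883,  0.03835024]), 'grip_force': 0.0, 'grip_width': 1.0000510508953668}
top {'vertical_fov': 43.21445223182565, 'cx': 285.78466611131915, 'cy': 212.81833468099774, 'k1': -0.1748794527031692, 'rvec': array([ 2.22112194, -2.17415947,  0.06406508]), 'tvec': array([ -23.05520813,  550.2469989 , 1337.15799932])}
side {'vertical_fov': 46.53567629481077, 'cx': 278.04387265300096, 'cy': 213.7775641149083, 'k1': 0.02877046538135719, 'rvec': array([ 0.73894763, -2.51810335,  1.22897094]), 'tvec': array([446.30992059, 250.25326547, 792.83972406])}
wrist {'vertical_fov': 61.09219278244215, 'cx': 280.89252016305534, 'cy': 213.21767619980997, 'k1': -0.0899712593390669, 'mount': array([[-2.01867525e-04, -9.52314670e-01, -3.05117567e-01,
         7.78205751e+01],
       [ 9.99999783e-01, -7.42082572e-07, -6.59289425e-04,
        -8.67408265e-02],
       [ 6.27624569e-04, -3.05117633e-01,  9.52314463e-01,
        -6.94290189e+01],
       [ 0.00000000e+00,  0.00000000e+00,  0.00000000e+00,
         1.00000000e+00]])}
```

View pics/top0.png

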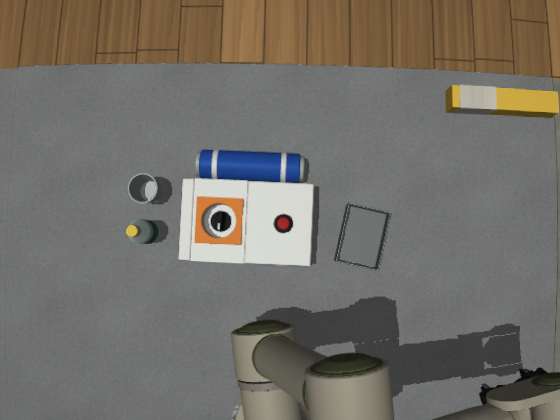

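The top view shows the filter with its orange guard around (219,220), the knob inside it, the red button at (283,223), the tub on the right, and the cup and soap on the left.

```bash
python3 - <<'E'
from h import *
import pickle
s,d=pickle.load(open("c0.pkl","rb")); c=d["top"]
hsv=cv2.cvtColor(c["color"],cv2.COLOR_RGB2HSV)
def big(m):
    n,l,st,ce=cv2.connectedComponentsWithStats(m.astype(np.uint8)); i=1+st[1:,4].argmax(); return l==i
H,S,V=[hsv[...,i].astype(int) for i in range(3)]
roi=np.zeros(H.shape,bool); roi[140:280,170:330]=1
o=big((H>5)&(H<18)&(S>150)&(V>120)&roi)
r=big(((H<4)|(H>174))&(S>150)&roi)
cn=max(cv2.findContours(o.astype(np.uint8),0,2)[0],key=cv2.contourArea)
box=cv2.boxPoints(cv2.minAreaRect(cn)); w=onplane(c,box,98); print(w, w.mean(0), np.linalg.norm(np.diff(w,axis=0),axis=1))
ruv=np.argwhere(r)[:,::-1].mean(0); print(ruv,bydepth(c,ruv.round()),onplane(c,ruv,105))
print("guard depth z",bydepth(c,np.argwhere(o)[::200,::-1])[:,2].round())
print(onplane(c,[(132,231),(145,189)],100))
E
```

```text
[[471.47898036 206.68443736  98.        ]
 [581.07129604 204.38281412  98.        ]
 [577.81842758  93.79583729  98.        ]
 [468.62601651  96.51821671  98.        ]] [524.74868012 150.34532637  98.        ] [109.61648199 110.63480735 109.22634292]
[282.91791045 222.8880597 ] [[521.29317771  -4.70112279 111.33488017]] [[521.76481645  -4.50379899 105.        ]]
guard depth z [ 93.  91. 101.  97.  98.  99.]
[[494.14768598 359.69773819 100.        ]
 [596.51022242 331.12066322 100.        ]]
```

Request:
{"fn": "step_arm", "kwargs": {"plan": [{"offset": [54.5, -48.3, 0], "rot": [0, 0, -160], "gripper": 3.5}, {"offset": [54.5, -48.3, 0], "rot": [0, 0, -160], "gripper": 3.5}, {"offset": [54.5, -48.3, 0], "rot": [0, 0, -160], "gripper": 3.5}, {"offset": [54.5, -48.3, 0], "rot": [0, 0, -160], "gripper": 3.5}, {"offset": [54.5, -48.3, 0], "rot": [0, 0, -160], "gripper": 3.5}, {"offset": [54.5, -48.3, 0], "rot": [0, 0, -160], "gripper": 3.5}, {"offset": [54.5, -48.3, 0], "rot": [0, 0, -160], "gripper": 3.5}, {"offset": [54.5, -48.3, 0], "rot": [0, 0, -160], "gripper": 3.5}, {"offset": [54.5, -48.3, 0], "rot": [0, 0, -160], "gripper": 3.5}, {"offset": [54.5, -48.3, 0], "rot": [0, 0, -160], "gripper": 3.5}, {"offset": [54.5, -48.3, 0], "rot": [0, 0, -160], "gripper": 3.5}, {"offset": [54.5, -48.3, 0], "rot": [0, 0, -160], "gripper": 3.5}]}}

```text
time_s: 1.35
eef_pos: [465.8, 38.6, 303.9]
ee_rot: [0.0, 0.471, 0.882, -0.0]
force: [0.3, -1.1, 1.1]
grip_width: 0.411
grip_force: 0.0
```

```bash
cat >> h.py <<'E'
def togo(x,y,z,yaw):
    s=sense(); Rt=quat(s["ee_rot"]); e=Rt.as_euler("ZYX",degrees=True)
    X=Rt.as_matrix()[:,0]; cur=np.degrees(np.arctan2(X[1],X[0]))
    T=R.from_euler("z",yaw,degrees=True)*R.from_euler("x",180,degrees=True)
    print("t",s["time_s"],"pos",s["eef_pos"].round(1),"yaw",cur.round(2),"q",s["joints"].round(3),"F",s["force"].round(2),"T",s["wrist_torque"].round(3),"w",s["grip_width"])
    print("offset cm",(Rt.inv().apply(np.array([x,y,z])-s["eef_pos"])/10).round(2),"rot",np.degrees((Rt.inv()*T).as_rotvec()).round(2))
E
python3 -c "
from h import *
togo(525,150,290,180)"
```

```text
t 1.35 pos [465.8  38.6 303.9] yaw 123.77 q [-0.169  0.185  1.662 -0.     1.294 -0.758] F [ 0.31 -1.08  1.09] T [-0.036 -0.038  0.04 ] w 0.41099624801717455
offset cm [ 5.97 11.12  1.39] rot [-0.000e+00  1.000e-02 -5.623e+01]
```

Request:
{"fn": "step_arm", "kwargs": {"plan": [{"offset": [6, 11.1, 3], "rot": [0, 0, -56.2], "gripper": 3.5}, {"offset": [6, 11.1, 3], "rot": [0, 0, -56.2], "gripper": 3.5}, {"offset": [6, 11.1, 3], "rot": [0, 0, -56.2], "gripper": 3.5}, {"offset": [6, 11.1, 3], "rot": [0, 0, -56.2], "gripper": 3.5}, {"offset": [6, 11.1, 3], "rot": [0, 0, -56.2], "gripper": 3.5}, {"offset": [6, 11.1, 3], "rot": [0, 0, -56.2], "gripper": 3.5}, {"offset": [6, 11.1, 3], "rot": [0, 0, -56.2], "gripper": 3.5}, {"offset": [6, 11.1, 3], "rot": [0, 0, -56.2], "gripper": 3.5}, {"offset": [6, 11.1, 3], "rot": [0, 0, -56.2], "gripper": 3.5}]}}

```text
time_s: 2.25
eef_pos: [524.8, 147.6, 273.7]
ee_rot: [-0.0, 0.005, 1.0, 0.0]
force: [-1.3, -0.1, 0.7]
grip_width: 0.412
grip_force: 0.0
```

```bash
python3 - <<'E'
from h import *
import pickle
togo(525,150,290,180)
s=sense(); c=capture("wrist"); pickle.dump((s,c),open("c1.pkl","wb")); save(c,"wrist1")
E
```

```text
t 2.25 pos [524.8 147.6 273.7] yaw 179.47 q [ 0.059  0.381  1.482  0.     1.278 -1.502] F [-1.31 -0.06  0.68] T [-0.034 -0.014 -0.015] w 0.4124568393538424
offset cm [-0.02  0.24 -1.63] rot [ 0.   -0.02 -0.53]
```

View pics/wrist1.png

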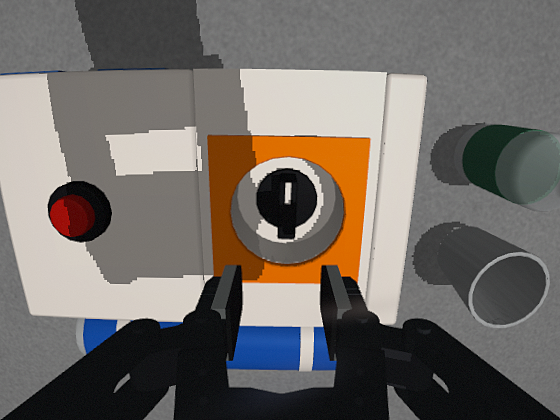

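The wrist view shows the knob at about (288,203), its white mark at (289,191) at the −x end, the guard hole around (288,210), and the button at about (75,212).

```bash
python3 - <<'E'
from h import *
import pickle
s,c=pickle.load(open("c1.pkl","rb"))
hsv=cv2.cvtColor(c["color"],cv2.COLOR_RGB2HSV); H,S,V=[hsv[...,i].astype(int) for i in range(3)]
def big(m):
    n,l,st,ce=cv2.connectedComponentsWithStats(m.astype(np.uint8)); i=1+st[1:,4].argmax(); return l==i
o=big((H>5)&(H<18)&(S>150)).astype(np.uint8)
cs,_=cv2.findContours(o,cv2.RETR_CCOMP,cv2.CHAIN_APPROX_NONE); cs=sorted(cs,key=cv2.contourArea)[::-1]
for k in cs[:2]:
    w=onplane(c,k[:,0],98,s)[:,:2].astype(np.float32)
    print(cv2.contourArea(k),cv2.minAreaRect(w), cv2.fitEllipse(w))
r=big(((H<4)|(H>174))&(S>150)); ruv=np.argwhere(r)[:,::-1]
k=max(cv2.findContours(r.astype(np.uint8),0,1)[0],key=cv2.contourArea)
zz=bydepth(c,ruv,s); print("red z",np.percentile(zz[:,2],[10,50,90,98]))
zt=zz[zz[:,2]>np.percentile(zz[:,2],90)-4]; print(cv2.minEnclosingCircle(zt[:,:2].astype(np.float32)),len(zt),len(zz))
z=bydepth(c,np.argwhere(V>=0)[:,::-1],s).reshape(420,560,3)
# bar: dark, z 84..95 within opening
m=np.zeros(H.shape,bool); m[150:270,225:350]=1
b=m&(z[...,2]>82)&(z[...,2]<96)&(o==0)&(np.hypot(z[...,0]-525,z[...,1]-150)<32)
P=z[b]; print(len(P),np.percentile(P[:,2],[5,50,95])); print(cv2.minAreaRect(P[:,:2].astype(np.float32)))
mk=big(m&(V>150)&(S<60)&b); w=onplane(c,np.argwhere(mk)[:,::-1],90,s)[:,:2].astype(np.float32); print("mark",cv2.minAreaRect(w))
big_=cv2.resize(c["color"][140:280,220:360],(560,560),interpolation=1); cv2.imwrite("pics/crop1.png",big_[:,:,::-1])
E
```

```text
21420.0 ((525.4467163085938, 152.1370849609375), (111.59761047363281, 111.92272186279297), 88.6070785522461) ((523.3312377929688, 152.19691467285156), (126.22148132324219, 130.773681640625), 174.5998077392578)
9667.5 ((524.2362060546875, 151.91860961914062), (82.58211517333984, 82.27269744873047), 51.366580963134766) ((524.2470092773438, 151.98443603515625), (82.00459289550781, 82.63887023925781), 169.96633911132812)
red z [107.04301818 112.93063384 113.97747113 114.55497132]
((487.2364501953125, 66.76000213623047), 91.40737915039062) 1238 1482
1100 [87.78113211 89.41616599 90.68765088]
((525.7401123046875, 151.8054656982422), (13.986289978027344, 46.054588317871094), 87.84162139892578)
mark ((511.44854736328125, 152.6588134765625), (3.6916608810424805, 14.402083396911621), 89.65419006347656)
```

View pics/crop1.png

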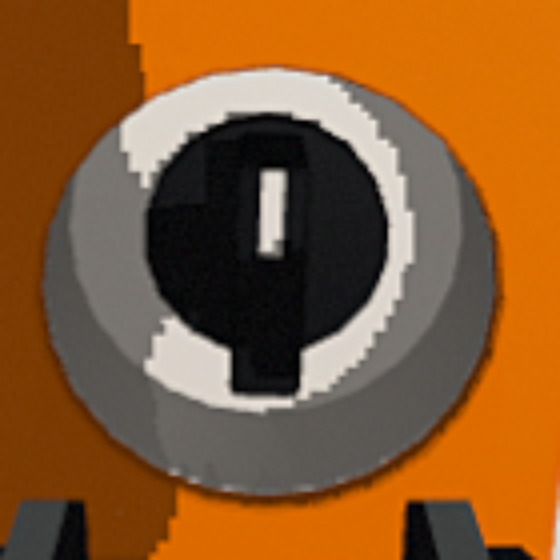

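Request:
{"fn": "step_arm", "kwargs": {"plan": [{"offset": [-0.05, 0.42, 3], "rot": [0, 0, 2], "gripper": 3.5}, {"offset": [-0.05, 0.42, 6], "rot": [0, 0, 2], "gripper": 3.5}, {"offset": [-0.05, 0.42, 9], "rot": [0, 0, 2], "gripper": 3.5}, {"offset": [-0.05, 0.42, 9], "rot": [0, 0, 2], "gripper": 3.5}, {"offset": [-0.05, 0.42, 9], "rot": [0, 0, 2], "gripper": 3.5}]}}

```text
time_s: 2.8
eef_pos: [525.7, 151.8, 184.7]
ee_rot: [0.0, 0.021, 1.0, 0.0]
force: [-0.2, 0.7, 0.3]
grip_width: 0.404
grip_force: 0.0
```

```bash
python3 - <<'E'
from h import *
togo(525.3,151.8,138,177.5)
s=sense(); c=capture("wrist"); save(c,"wrist2")
E
```

```text
t 2.8 pos [525.7 151.8 184.7] yaw 177.56 q [ 0.067  0.481  1.584 -0.     1.076 -1.461] F [-0.24  0.72  0.25] T [-0.034 -0.031  0.005] w 0.4044103091116949
offset cm [ 0.04 -0.    4.67] rot [0.   0.02 0.06]
```

View pics/wrist2.png

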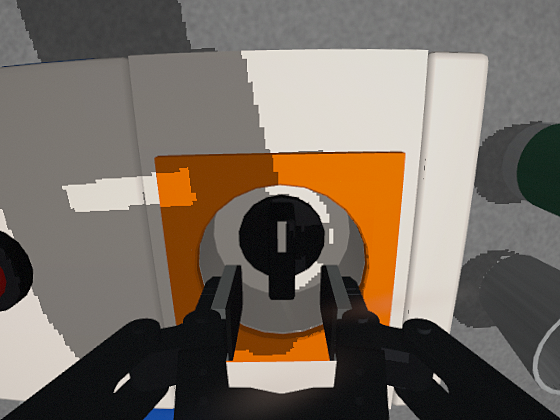

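The fingers (inner edges near columns 240 and 325) straddle the bar at column 282, so they are centred on it. Next I descend and grip.

Request:
{"fn": "step_arm", "kwargs": {"plan": [{"offset": [0, 0, 1.5], "rot": [0, 0, 0], "gripper": 3.5}, {"offset": [0, 0, 3], "rot": [0, 0, 0], "gripper": 3.5}, {"offset": [0, 0, 4], "rot": [0, 0, 0], "gripper": 3.5}, {"offset": [0, 0, 4.6], "rot": [0, 0, 0], "gripper": 3.5}, {"offset": [0, 0, 4.6], "rot": [0, 0, 0], "gripper": 3.5}]}}

```text
time_s: 3.35
eef_pos: [525.5, 151.8, 138.0]
ee_rot: [0.0, 0.021, 1.0, 0.0]
force: [-0.5, 0.4, -0.5]
grip_width: 0.406
grip_force: 0.0
```

Request:
{"fn": "step_arm", "kwargs": {"squeeze": 80, "plan": [{"offset": [0, 0, 0], "rot": [0, 0, 0], "gripper": 0.5}, {"offset": [0, 0, 0], "rot": [0, 0, 0], "gripper": 0.5}, {"offset": [0, 0, 0], "rot": [0, 0, 0], "gripper": 0.5}, {"offset": [0, 0, 0], "rot": [0, 0, 0], "gripper": 0.5}, {"offset": [0, 0, 0], "rot": [0, 0, 0], "gripper": 0.5}, {"offset": [0, 0, 0], "rot": [0, 0, 0], "gripper": 0.5}, {"offset": [0, 0, 0], "rot": [0, 0, 0], "gripper": 0.5}, {"offset": [0, 0, 0], "rot": [0, 0, 0], "gripper": 0.5}]}}

```text
time_s: 4.15
eef_pos: [525.7, 151.9, 138.9]
ee_rot: [0.001, 0.021, 1.0, 0.0]
force: [-0.8, 1.4, 6.6]
grip_width: 0.145
grip_force: 78.4
```

```bash
python3 -c "
from h import *
togo(525.3,151.8,138,177.5); print(sense()['grip_force'])"
```

```text
t 4.15 pos [525.7 151.9 138.9] yaw 177.61 q [ 0.067  0.544  1.622  0.     0.974 -1.462] F [-0.77  1.37  6.61] T [0.16  0.256 0.012] w 0.14525761852573457
offset cm [ 0.04 -0.02  0.09] rot [0.02 0.09 0.11]
78.43005537986755
```

Request:
{"fn": "step_arm", "kwargs": {"plan": [{"offset": [0, 0, 0], "rot": [0, 0, 3], "gripper": 0.5}, {"offset": [0, 0, 0], "rot": [0, 0, 6], "gripper": 0.5}, {"offset": [0, 0, 0], "rot": [0, 0, 9], "gripper": 0.5}, {"offset": [0, 0, 0], "rot": [0, 0, 12], "gripper": 0.5}, {"offset": [0, 0, 0], "rot": [0, 0, 15], "gripper": 0.5}, {"offset": [0, 0, 0], "rot": [0, 0, 18], "gripper": 0.5}, {"offset": [0, 0, 0], "rot": [0, 0, 21], "gripper": 0.5}, {"offset": [0, 0, 0], "rot": [0, 0, 24], "gripper": 0.5}, {"offset": [0, 0, 0], "rot": [0, 0, 25.5], "gripper": 0.5}, {"offset": [0, 0, 0], "rot": [0, 0, 27], "gripper": 0.5}, {"offset": [0, 0, 0], "rot": [0, 0, 28.5], "gripper": 0.5}, {"offset": [0, 0, 0], "rot": [0, 0, 30], "gripper": 0.5}]}}

```text
time_s: 5.35
eef_pos: [525.8, 152.2, 138.9]
ee_rot: [0.001, 0.279, 0.96, 0.001]
force: [-1.4, 3.3, 4.9]
grip_width: 0.148
grip_force: 78.6
```

```bash
cat > t.py <<'E'
from h import *
s=sense(); X=quat(s["ee_rot"]).as_matrix()[:,0]
print(s["time_s"],"yaw %.2f"%np.degrees(np.arctan2(X[1],X[0])),"F",s["force"].round(1),"T",s["wrist_torque"].round(3),"tau6 %.3f dq6 %.3f"%(s["tau"][5],s["dq"][5]),"w %.4f"%s["grip_width"], s["eef_pos"].round(1))
E
python3 t.py
```

```text
5.35 yaw 147.58 F [-1.4  3.3  4.9] T [0.378 0.166 0.284] tau6 -0.041 dq6 0.260 w 0.1482 [525.8 152.2 138.9]
```

Request:
{"fn": "step_arm", "kwargs": {"plan": [{"offset": [0, 0, 0], "rot": [0, 0, 1.5], "gripper": 0.5}, {"offset": [0, 0, 0], "rot": [0, 0, 3], "gripper": 0.5}, {"offset": [0, 0, 0], "rot": [0, 0, 4.5], "gripper": 0.5}, {"offset": [0, 0, 0], "rot": [0, 0, 6], "gripper": 0.5}]}}

```text
time_s: 5.75
eef_pos: [525.8, 152.2, 138.9]
ee_rot: [0.001, 0.329, 0.944, 0.001]
force: [-0.7, 3.0, 6.3]
grip_width: 0.147
grip_force: 78.5
```

```bash
python3 t.py
```

```text
5.75 yaw 141.59 F [-0.7  3.   6.3] T [0.416 0.138 0.282] tau6 -0.041 dq6 0.261 w 0.1468 [525.8 152.2 138.9]
```

Request:
{"fn": "step_arm", "kwargs": {"plan": [{"offset": [0, 0, 0], "rot": [0, 0, 1.5], "gripper": 0.5}, {"offset": [0, 0, 0], "rot": [0, 0, 3], "gripper": 0.5}]}}

```text
time_s: 5.95
eef_pos: [525.8, 152.2, 138.9]
ee_rot: [0.001, 0.354, 0.935, 0.001]
force: [-1.7, 3.5, 5.3]
grip_width: 0.15
grip_force: 78.5
```

```bash
python3 t.py
```

```text
5.95 yaw 138.58 F [-1.7  3.5  5.3] T [0.458 0.156 0.31 ] tau6 -0.041 dq6 0.260 w 0.1500 [525.8 152.2 138.9]
```

Request:
{"fn": "step_arm", "kwargs": {"plan": [{"offset": [0, 0, 0], "rot": [0, 0, 1.5], "gripper": 0.5}, {"offset": [0, 0, 0], "rot": [0, 0, 3], "gripper": 0.5}]}}

```text
time_s: 6.15
eef_pos: [525.8, 152.2, 138.9]
ee_rot: [0.001, 0.378, 0.926, 0.001]
force: [-1.2, 2.8, 5.2]
grip_width: 0.148
grip_force: 78.5
```

```bash
python3 t.py
```

```text
6.15 yaw 135.58 F [-1.2  2.8  5.2] T [0.46  0.095 0.365] tau6 -0.041 dq6 0.260 w 0.1478 [525.8 152.2 138.9]
```

Request:
{"fn": "step_arm", "kwargs": {"plan": [{"offset": [0, 0, 0], "rot": [0, 0, 1.5], "gripper": 0.5}]}}

```text
time_s: 6.25
eef_pos: [525.8, 152.2, 138.9]
ee_rot: [0.001, 0.39, 0.921, 0.001]
force: [-0.3, 3.3, 5.4]
grip_width: 0.15
grip_force: 78.5
```

```bash
python3 t.py
```

```text
6.25 yaw 134.08 F [-0.3  3.3  5.4] T [0.519 0.111 0.249] tau6 -0.041 dq6 0.260 w 0.1499 [525.8 152.2 138.9]
```

Request:
{"fn": "step_arm", "kwargs": {"plan": [{"offset": [0, 0, 0], "rot": [0, 0, 1.5], "gripper": 0.5}]}}

```text
time_s: 6.35
eef_pos: [525.8, 152.2, 138.9]
ee_rot: [0.001, 0.402, 0.916, 0.001]
force: [-0.6, 1.7, 5.0]
grip_width: 0.142
grip_force: 78.5
```

```bash
python3 t.py
```

```text
6.35 yaw 132.58 F [-0.6  1.7  5. ] T [0.536 0.107 0.286] tau6 -0.041 dq6 0.258 w 0.1423 [525.8 152.2 138.9]
```

Request:
{"fn": "step_arm", "kwargs": {"plan": [{"offset": [0, 0, 0], "rot": [0, 0, 1.5], "gripper": 0.5}]}}

```text
time_s: 6.45
eef_pos: [525.8, 152.2, 138.9]
ee_rot: [0.001, 0.414, 0.91, 0.001]
force: [-0.2, 3.4, 4.7]
grip_width: 0.145
grip_force: 78.5
```

```bash
python3 t.py
```

```text
6.45 yaw 131.08 F [-0.2  3.4  4.7] T [0.532 0.098 0.327] tau6 -0.041 dq6 0.259 w 0.1454 [525.8 152.2 138.9]
```

Free torque is still about 0.29 ± 0.04, so I continue.

Request:
{"fn": "step_arm", "kwargs": {"plan": [{"offset": [0, 0, 0], "rot": [0, 0, 1.5], "gripper": 0.5}]}}

```text
time_s: 6.55
eef_pos: [525.9, 152.3, 138.9]
ee_rot: [0.001, 0.426, 0.905, 0.001]
force: [-0.7, 3.5, 6.3]
grip_width: 0.151
grip_force: 78.5
```

```bash
python3 t.py
```

```text
6.55 yaw 129.59 F [-0.7  3.5  6.3] T [0.503 0.141 0.349] tau6 -0.041 dq6 0.261 w 0.1506 [525.9 152.3 138.9]
```

Request:
{"fn": "step_arm", "kwargs": {"plan": [{"offset": [0, 0, 0], "rot": [0, 0, 1.5], "gripper": 0.5}]}}

```text
time_s: 6.65
eef_pos: [525.8, 152.2, 138.9]
ee_rot: [0.001, 0.438, 0.899, 0.001]
force: [0.3, 3.6, 4.5]
grip_width: 0.144
grip_force: 78.5
```

```bash
python3 t.py
```

```text
6.65 yaw 128.08 F [0.3 3.6 4.5] T [0.517 0.152 0.352] tau6 -0.041 dq6 0.259 w 0.1443 [525.8 152.2 138.9]
```

Request:
{"fn": "step_arm", "kwargs": {"plan": [{"offset": [0, 0, 0], "rot": [0, 0, 1.5], "gripper": 0.5}]}}

```text
time_s: 6.75
eef_pos: [525.9, 152.3, 138.9]
ee_rot: [0.001, 0.449, 0.893, 0.001]
force: [0.0, 3.5, 5.4]
grip_width: 0.146
grip_force: 78.5
```

```bash
python3 t.py
```

```text
6.75 yaw 126.58 F [0.  3.5 5.4] T [0.503 0.04  0.328] tau6 -0.041 dq6 0.261 w 0.1459 [525.9 152.3 138.9]
```

Request:
{"fn": "step_arm", "kwargs": {"plan": [{"offset": [0, 0, 0], "rot": [0, 0, 1.5], "gripper": 0.5}]}}

```text
time_s: 6.85
eef_pos: [525.9, 152.3, 138.9]
ee_rot: [0.001, 0.461, 0.887, 0.001]
force: [-0.0, 2.6, 5.9]
grip_width: 0.146
grip_force: 78.5
```

```bash
python3 t.py
```

```text
6.85 yaw 125.08 F [-0.   2.6  5.9] T [0.517 0.135 0.382] tau6 -0.041 dq6 0.260 w 0.1458 [525.9 152.3 138.9]
```

Request:
{"fn": "step_arm", "kwargs": {"plan": [{"offset": [0, 0, 0], "rot": [0, 0, 1.5], "gripper": 0.5}]}}

```text
time_s: 6.95
eef_pos: [525.9, 152.3, 138.9]
ee_rot: [0.001, 0.473, 0.881, 0.001]
force: [0.6, 4.2, 5.6]
grip_width: 0.148
grip_force: 78.5
```

```bash
python3 t.py
```

```text
6.95 yaw 123.58 F [0.6 4.2 5.6] T [0.54  0.057 0.285] tau6 -0.041 dq6 0.261 w 0.1480 [525.9 152.3 138.9]
```

Request:
{"fn": "step_arm", "kwargs": {"plan": [{"offset": [0, 0, 0], "rot": [0, 0, 1.5], "gripper": 0.5}]}}

```text
time_s: 7.05
eef_pos: [525.9, 152.3, 138.9]
ee_rot: [0.001, 0.484, 0.875, 0.001]
force: [-0.2, 3.7, 4.5]
grip_width: 0.146
grip_force: 78.5
```

```bash
python3 t.py
```

```text
7.05 yaw 122.08 F [-0.2  3.7  4.5] T [0.528 0.091 0.328] tau6 -0.041 dq6 0.259 w 0.1461 [525.9 152.3 138.9]
```

Request:
{"fn": "step_arm", "kwargs": {"plan": [{"offset": [0, 0, 0], "rot": [0, 0, 1.5], "gripper": 0.5}]}}

```text
time_s: 7.15
eef_pos: [525.9, 152.3, 138.9]
ee_rot: [0.001, 0.496, 0.869, 0.001]
force: [0.2, 4.3, 5.3]
grip_width: 0.148
grip_force: 78.5
```

```bash
python3 t.py
```

```text
7.15 yaw 120.58 F [0.2 4.3 5.3] T [0.607 0.044 0.268] tau6 -0.045 dq6 0.259 w 0.1476 [525.9 152.3 138.9]
```

Request:
{"fn": "step_arm", "kwargs": {"plan": [{"offset": [0, 0, 0], "rot": [0, 0, 1.5], "gripper": 0.5}]}}

```text
time_s: 7.25
eef_pos: [525.9, 152.3, 138.9]
ee_rot: [0.001, 0.507, 0.862, 0.001]
force: [0.4, 4.3, 5.0]
grip_width: 0.148
grip_force: 78.5
```

```bash
python3 t.py
```

```text
7.25 yaw 119.08 F [0.4 4.3 5. ] T [0.631 0.039 0.323] tau6 -0.042 dq6 0.260 w 0.1482 [525.9 152.3 138.9]
```

Request:
{"fn": "step_arm", "kwargs": {"plan": [{"offset": [0, 0, 0], "rot": [0, 0, 1.5], "gripper": 0.5}]}}

```text
time_s: 7.35
eef_pos: [525.9, 152.3, 138.9]
ee_rot: [0.001, 0.518, 0.855, 0.001]
force: [0.4, 3.8, 4.2]
grip_width: 0.145
grip_force: 78.5
```

```bash
python3 t.py
```

```text
7.35 yaw 117.58 F [0.4 3.8 4.2] T [0.55  0.022 0.299] tau6 -0.041 dq6 0.260 w 0.1451 [525.9 152.3 138.9]
```

Request:
{"fn": "step_arm", "kwargs": {"plan": [{"offset": [0, 0, 0], "rot": [0, 0, 1.5], "gripper": 0.5}]}}

```text
time_s: 7.45
eef_pos: [525.9, 152.3, 138.9]
ee_rot: [0.001, 0.529, 0.848, 0.001]
force: [0.1, 2.9, 5.3]
grip_width: 0.149
grip_force: 78.5
```

```bash
python3 t.py
```

```text
7.45 yaw 116.08 F [0.1 2.9 5.3] T [0.618 0.031 0.376] tau6 -0.041 dq6 0.257 w 0.1490 [525.9 152.3 138.9]
```

Request:
{"fn": "step_arm", "kwargs": {"plan": [{"offset": [0, 0, 0], "rot": [0, 0, 1.5], "gripper": 0.5}]}}

```text
time_s: 7.55
eef_pos: [525.9, 152.3, 138.9]
ee_rot: [0.001, 0.54, 0.841, 0.001]
force: [-0.0, 4.1, 4.9]
grip_width: 0.147
grip_force: 78.5
```

```bash
python3 t.py
```

```text
7.55 yaw 114.57 F [-0.   4.1  4.9] T [ 0.624 -0.01   0.31 ] tau6 -0.041 dq6 0.260 w 0.1466 [525.9 152.3 138.9]
```

Request:
{"fn": "step_arm", "kwargs": {"plan": [{"offset": [0, 0, 0], "rot": [0, 0, 1], "gripper": 0.5}]}}

```text
time_s: 7.65
eef_pos: [525.9, 152.3, 138.9]
ee_rot: [0.001, 0.548, 0.837, 0.001]
force: [0.6, 4.3, 4.0]
grip_width: 0.147
grip_force: 78.6
```

```bash
python3 t.py
```

```text
7.65 yaw 113.59 F [0.6 4.3 4. ] T [0.607 0.005 0.375] tau6 0.201 dq6 0.165 w 0.1473 [525.9 152.3 138.9]
```

Request:
{"fn": "step_arm", "kwargs": {"plan": [{"offset": [0, 0, 0], "rot": [0, 0, 1.5], "gripper": 0.5}]}}

```text
time_s: 7.75
eef_pos: [525.9, 152.3, 138.9]
ee_rot: [0.001, 0.558, 0.83, 0.001]
force: [0.2, 4.0, 6.0]
grip_width: 0.151
grip_force: 78.6
```

```bash
python3 t.py
```

```text
7.75 yaw 112.10 F [0.2 4.  6. ] T [ 0.659 -0.103  0.463] tau6 0.028 dq6 0.264 w 0.1507 [525.9 152.3 138.9]
```

Request:
{"fn": "step_arm", "kwargs": {"plan": [{"offset": [0, 0, 0], "rot": [0, 0, 1.5], "gripper": 0.5}]}}

```text
time_s: 7.85
eef_pos: [525.9, 152.3, 138.9]
ee_rot: [0.001, 0.569, 0.822, 0.001]
force: [0.2, 4.1, 6.2]
grip_width: 0.15
grip_force: 78.6
```

```bash
python3 t.py
```

```text
7.85 yaw 110.60 F [0.2 4.1 6.2] T [ 0.701 -0.064  0.456] tau6 0.132 dq6 0.259 w 0.1498 [525.9 152.3 138.9]
```

The torque rise is clear (about +0.15): first touch was near yaw 113°. One more step gets to snug, then I hold.

Request:
{"fn": "step_arm", "kwargs": {"plan": [{"offset": [0, 0, 0], "rot": [0, 0, 1.5], "gripper": 0.5}]}}

```text
time_s: 7.95
eef_pos: [525.9, 152.3, 138.9]
ee_rot: [0.001, 0.58, 0.815, 0.001]
force: [0.3, 4.4, 4.5]
grip_width: 0.144
grip_force: 78.6
```

```bash
python3 t.py
```

```text
7.95 yaw 109.10 F [0.3 4.4 4.5] T [ 0.658 -0.018  0.502] tau6 0.185 dq6 0.259 w 0.1444 [525.9 152.3 138.9]
```

Request:
{"fn": "step_arm", "kwargs": {"plan": [{"offset": [0, 0, 0], "rot": [0, 0, 0], "gripper": 0.5}, {"offset": [0, 0, 0], "rot": [0, 0, 0], "gripper": 0.5}, {"offset": [0, 0, 0], "rot": [0, 0, 0], "gripper": 0.5}, {"offset": [0, 0, 0], "rot": [0, 0, 0], "gripper": 0.5}, {"offset": [0, 0, 0], "rot": [0, 0, 0], "gripper": 0.5}]}}

```text
time_s: 8.45
eef_pos: [525.9, 152.3, 138.9]
ee_rot: [0.001, 0.58, 0.815, 0.001]
force: [0.3, 3.6, 4.7]
grip_width: 0.145
grip_force: 78.5
```

```bash
python3 t.py
```

```text
8.45 yaw 109.14 F [0.3 3.6 4.7] T [ 0.642 -0.12   0.271] tau6 0.325 dq6 -0.001 w 0.1450 [525.9 152.3 138.9]
```

Request:
{"fn": "step_arm", "kwargs": {"plan": [{"offset": [0, 0, 0], "rot": [0, 0, 0], "gripper": 3.5}, {"offset": [0, 0, 0], "rot": [0, 0, 0], "gripper": 3.5}, {"offset": [0, 0, 0], "rot": [0, 0, 0], "gripper": 3.5}, {"offset": [0, 0, 0], "rot": [0, 0, 0], "gripper": 3.5}, {"offset": [0, 0, 0], "rot": [0, 0, 0], "gripper": 3.5}, {"offset": [0, 0, -2], "rot": [0, 0, 0], "gripper": 3.5}, {"offset": [0, 0, -4], "rot": [0, 0, 0], "gripper": 3.5}, {"offset": [0, 0, -7], "rot": [0, 0, 0], "gripper": 3.5}, {"offset": [0, 0, -10], "rot": [0, 0, 0], "gripper": 3.5}, {"offset": [0, 0, -12], "rot": [0, 0, 0], "gripper": 3.5}, {"offset": [0, 0, -12], "rot": [0, 0, 0], "gripper": 3.5}]}}

```text
time_s: 9.55
eef_pos: [526.1, 151.8, 260.5]
ee_rot: [0.002, 0.58, 0.815, 0.002]
force: [1.3, 0.9, 0.1]
grip_width: 0.407
grip_force: 0.0
```

```bash
python3 - <<'E'
from h import *
togo(521,-4,230,180)
s=sense(); c=capture("wrist"); save(c,"wrist3")
z=bydepth(c,np.argwhere(np.ones((420,560)))[:,::-1],s).reshape(420,560,3)
b=(z[...,2]>84)&(z[...,2]<96)&(np.hypot(z[...,0]-525.3,z[...,1]-151.8)<32)
P=z[b][:,:2].astype(np.float32); print(len(P),cv2.minAreaRect(P))
E
```

```text
t 9.55 pos [526.1 151.8 260.5] yaw 109.11 q [ 0.067  0.396  1.497 -0.     1.243 -0.266] F [1.27 0.9  0.11] T [-0.029 -0.013 -0.027] w 0.40738067815251583
offset cm [-14.55  -5.6    3.05] rot [  0.2    0.25 -70.89]
1209 ((525.3883666992188, 152.26174926757812), (13.738302230834961, 45.726707458496094), 19.459062576293945)
```

View pics/wrist3.png

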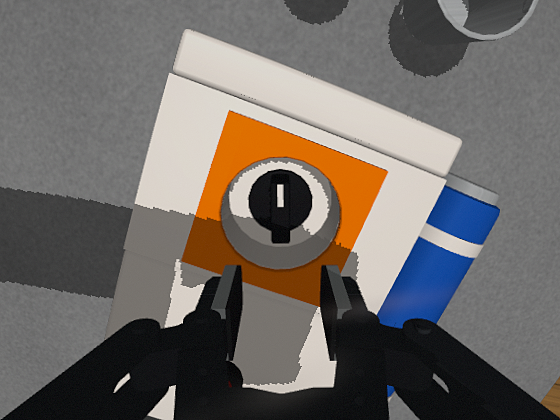

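The bar now lies at 109.5° and the gripper left it at 109.1°, so the valve stayed put. Next is the button, with the fingers shut.

Request:
{"fn": "step_arm", "kwargs": {"plan": [{"offset": [-4.8, -1.9, 0], "rot": [0, 0, 0], "gripper": 0}, {"offset": [-9.7, -3.7, 1], "rot": [0, 0, 0], "gripper": 0}, {"offset": [-14.5, -5.6, 3], "rot": [0, 0, 0], "gripper": 0}, {"offset": [-14.5, -5.6, 3], "rot": [0, 0, 0], "gripper": 0}, {"offset": [-14.5, -5.6, 3], "rot": [0, 0, 0], "gripper": 0}, {"offset": [-14.5, -5.6, 3], "rot": [0, 0, 0], "gripper": 0}, {"offset": [-14.5, -5.6, 3], "rot": [0, 0, 0], "gripper": 0}]}}

```text
time_s: 10.3
eef_pos: [520.1, -2.3, 228.1]
ee_rot: [0.0, 0.579, 0.815, 0.0]
force: [-0.0, 0.4, 0.2]
grip_width: 0.001
grip_force: 0.0
```

```bash
python3 - <<'E'
from h import *
s=sense(); c=capture("wrist"); save(c,"wrist4")
hsv=cv2.cvtColor(c["color"],cv2.COLOR_RGB2HSV); H,S,V=[hsv[...,i].astype(int) for i in range(3)]
m=((H<4)|(H>174))&(S>130)&(V>60)
P=bydepth(c,np.argwhere(m)[:,::-1],s); P=P[np.hypot(P[:,0]-521,P[:,1]+4)<25]
print(len(P),np.percentile(P[:,2],[5,25,50,75,95])); T=P[P[:,2]>np.percentile(P[:,2],80)-3][:,:2].astype(np.float32); print(T.mean(0),cv2.minEnclosingCircle(T))
togo(521,-4,190,109)
E
```

```text
1895 [108.25671224 112.61915284 113.23027347 113.68884269 114.32470643]
[521.274      -0.8691322] ((521.7042236328125, -2.6140458583831787), 14.699395179748535)
t 10.35 pos [520.   -2.3 228.1] yaw 109.21 q [-0.23   0.374  1.62   0.     1.147 -0.565] F [0.23 1.1  0.55] T [ 0.042  0.049 -0.036] w -0.0022495283001702795
offset cm [-0.19  0.03  3.81] rot [0.02 0.01 0.21]
```

View pics/wrist4.png

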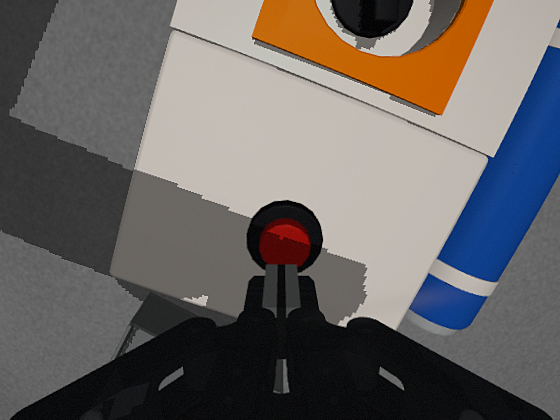

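The red button is centred at about (285,245) in the picture, just ahead of the shut fingertips. Its top is near z = 113 mm, so I press in stages.

Request:
{"fn": "step_arm", "kwargs": {"plan": [{"offset": [-0.1, 0.13, 2], "rot": [0, 0, 0], "gripper": 0}, {"offset": [-0.1, 0.13, 3.6], "rot": [0, 0, 0], "gripper": 0}, {"offset": [-0.1, 0.13, 4.0], "rot": [0, 0, 0], "gripper": 0}, {"offset": [-0.1, 0.13, 4.2], "rot": [0, 0, 0], "gripper": 0}, {"offset": [-0.1, 0.13, 4.4], "rot": [0, 0, 0], "gripper": 0}, {"offset": [-0.1, 0.13, 4.4], "rot": [0, 0, 0], "gripper": 0}]}}

```text
time_s: 10.95
eef_pos: [521.8, -3.8, 184.6]
ee_rot: [0.0, 0.58, 0.815, 0.0]
force: [-0.4, 1.7, 2.3]
grip_width: -0.001
grip_force: 1.3
```

Request:
{"fn": "step_arm", "kwargs": {"plan": [{"offset": [0, 0, 0.2], "rot": [0, 0, 0], "gripper": 0}, {"offset": [0, 0, 0.3], "rot": [0, 0, 0], "gripper": 0}, {"offset": [0, 0, 0.3], "rot": [0, 0, 0], "gripper": 0}]}}

```text
time_s: 11.25
eef_pos: [521.8, -4.0, 181.2]
ee_rot: [0.0, 0.58, 0.815, 0.0]
force: [1.8, 4.1, 3.4]
grip_width: -0.003
grip_force: 2.2
```

Request:
{"fn": "step_arm", "kwargs": {"plan": [{"offset": [0, 0, 0.1], "rot": [0, 0, 0], "gripper": 0}, {"offset": [0, 0, 0.2], "rot": [0, 0, 0], "gripper": 0}, {"offset": [0, 0, 0.2], "rot": [0, 0, 0], "gripper": 0}]}}

```text
time_s: 11.55
eef_pos: [521.9, -3.9, 180.4]
ee_rot: [0.001, 0.58, 0.815, 0.0]
force: [-4.1, 4.5, 16.2]
grip_width: -0.002
grip_force: 8.4
```

Request:
{"fn": "step_arm", "kwargs": {"plan": [{"offset": [0, 0, 0.1], "rot": [0, 0, 0], "gripper": 0}, {"offset": [0, 0, 0.1], "rot": [0, 0, 0], "gripper": 0}, {"offset": [0, 0, 0.1], "rot": [0, 0, 0], "gripper": 0}]}}

```text
time_s: 11.85
eef_pos: [521.9, -4.0, 180.3]
ee_rot: [0.001, 0.58, 0.815, 0.001]
force: [-7.8, 5.1, 25.6]
grip_width: -0.004
grip_force: 12.5
```

```bash
python3 - <<'E'
from h import *
s=sense(); c=capture("wrist")
hsv=cv2.cvtColor(c["color"],cv2.COLOR_RGB2HSV); H,S,V=[hsv[...,i].astype(int) for i in range(3)]
z=bydepth(c,np.argwhere(np.ones((420,560)))[:,::-1],s).reshape(420,560,3)
r=np.hypot(z[...,0]-521.7,z[...,1]+2.8); red=((H<4)|(H>174))&(S>130)&(r<17)
print("red",red.sum(),np.percentile(z[red][:,2],[5,25,50,75,95]) if red.any() else "")
k=(V<60)&(r>15)&(r<26)&(z[...,2]>93)&(z[...,2]<120); print("black",k.sum(),np.histogram(z[k][:,2],bins=range(93,121,2)))
E
```

```text
red 1125 [103.47077476 105.59252861 106.58262343 107.19645424 107.9825283 ]
black 3104 (array([  75,  121,  124,  128,  918, 1729,    7,    0,    0,    0,    0,
          0,    1]), array([ 93,  95,  97,  99, 101, 103, 105, 107, 109, 111, 113, 115, 117,
       119]))
```

Red went from 113.3 to about 107 mm with the housing rim at 103 mm, so the button is fully down. Next I retract.

Request:
{"fn": "step_arm", "kwargs": {"plan": [{"offset": [0, 0, -1], "rot": [0, 0, 0], "gripper": 0}, {"offset": [0, 0, -3], "rot": [0, 0, 0], "gripper": 0}, {"offset": [0, 0, -6], "rot": [0, 0, 0], "gripper": 0}, {"offset": [0, 0, -8], "rot": [0, 0, 0], "gripper": 0}, {"offset": [0, 0, -8], "rot": [0, 0, 0], "gripper": 0}, {"offset": [0, 0, -8], "rot": [0, 0, 0], "gripper": 0}]}}

```text
time_s: 12.5
eef_pos: [521.2, -4.3, 257.2]
ee_rot: [-0.0, 0.58, 0.815, -0.0]
force: [0.6, 0.7, -0.6]
grip_width: 0.002
grip_force: 0.0
```

```bash
python3 - <<'E'
from h import *
s=sense(); c=capture("wrist")
hsv=cv2.cvtColor(c["color"],cv2.COLOR_RGB2HSV); H,S,V=[hsv[...,i].astype(int) for i in range(3)]
z=bydepth(c,np.argwhere(np.ones((420,560)))[:,::-1],s).reshape(420,560,3)
r=np.hypot(z[...,0]-521.7,z[...,1]+2.8); red=((H<4)|(H>174))&(S>130)&(r<17)
m=np.median(z[red][:,2]); print("red z",m,s["eef_pos"],s["force"])
if m>111: print(finish_job())
E
```

```text
red z 113.17395878585363 [521.22398353  -4.30985771 257.18792407] [ 0.61673576  0.73889245 -0.59146562]
the job is handed in; nothing more can be done
None
```

The job is handed in, with no verdict shown: the valve is closed to about 7 N by feel (+0.19 N m), the red button was pressed fully and is back up, and the arm never went near the soap, tub or cup.

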